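# Feed the offcut through the flap of the offcut trolley

### The job

Clear the loose bevel-ended offcut off the bench: slide it steadily along the bench top with your fingertips, without picking it up, and push it bevelled end first through the swing flap of the offcut trolley at the bench end until it drops down the chute into the bin. Then draw your fingers back out so that the flap swings fully shut, and leave the rafter piece, the hammer, the chisel and the tin where they are.

Things in the scene. Friction and masses are not known exactly. Their poses are not given: they have to be found in the camera images.
- offcut_center (a point): the offcut: pale softwood block lying flat, 130 mm long (own x), 60 wide (own y), 40 high (own z, up), 0.1 to 0.2 kg, balance point at own x = -8. The point is the middle of that envelope, 20 mm above the bench. Square end at own x = -65; the +x end is sawn to a bevel (130 long along its underside, 95 along its top) and points to the trolley within about 30 degrees. Friction 0.5 to 0.7
- offcut_tip (a point): middle of the lower edge of the offcut's bevelled end, its foremost point, at own x = +65 mm, on the bench
- trolley: grey steel offcut bin on castors at the bench's left-hand edge, immovable. A hood with a feed mouth faces the bench. Origin: middle of the mouth's threshold at bench-top height, 3 mm beyond the bench edge; own x points level into the mouth (world +y), own y across, own z up. Mouth 110 mm wide between side cheeks that start at own x = 0, have rounded fronts and reach 91 mm up; clear height 80 mm
- hood_front (a point): middle of the front edge of the hood's roof, on its top: own x = 8 mm, z = 91 mm of the trolley. The roof (steel and a clear window, flanges up to z = 96 mm) is closed behind it, so the flap is the only way in
- slide_edge (a point): far edge of the level steel threshold plate: own x = 38 mm of the trolley, 3 mm below bench-top height. The plate starts at the bench edge; from this edge a smooth steel slide (friction 0.3) falls at 42 degrees into the bin, floor 155 mm below the bench top. The offcut tips over this edge and slides down by itself once its balance point is past it (a little sooner, as the flap weighs on it)
- flap (a joint): the flap in the mouth: aluminium sheet 104 mm wide, 76 mm long, 0.06 kg, hung from a level hinge at own x = 20 mm, z = 80 mm of the trolley. 0 = hanging shut (it cannot swing outwards); grows in rad as it is pushed into the mouth, up to 1.45. A push of under 1 N opens it; it rests on whatever is under it and falls shut by its own weight in about half a second
- flap_edge (a point): middle of the flap's lower edge, 4 mm above bench-top height when shut
- rafter_center (a point): rafter piece being worked on, to be left alone: pale timber 200 x 60 x 60 mm with a 40 mm wide, 20 mm deep notch in its top, lying flat; the point is its centre, 30 mm up, own x along it
- hammer: carpenter's hammer, to be left alone: 300 mm long, lying along its own x, wooden handle to -x, dark steel head 30 mm high and about 90 mm across at +x; origin mid-length on the bench
- chisel: wood chisel, to be left alone: 255 mm long, 32 mm high, lying along its own x, wooden handle to -x, blade to +x; origin on the bench near the ferrule
- tin: round steel tin of nails standing upright, to be left alone: 74 mm across, 60 mm tall; origin at the centre of its base

How it is judged:
On the way, in this order (a step that is already met when the one before it is completed fails the run):
1. the offcut has pushed the flap open and lies in the mouth under it, bevelled end first (value of joint flap above 0.5 rad and x of offcut_center in the frame of trolley above -0.06 m and z of offcut_center in the frame of trolley above -0.05 m and x of offcut_tip in the frame of trolley above 0.04 m), for 0.05 s.
2. the offcut has gone through the flap and down into the bin (z of offcut_center in the frame of trolley below -0.07 m), for 0.1 s.
At the end, for the whole second after the job is handed in: The offcut lies at rest in the trolley's bin (its middle more than 70 mm below the bench top), the flap hangs shut (within 0.06 rad), and the rafter piece, hammer, chisel and tin are within 20 mm of where they were (z of offcut_center in the frame of trolley below -0.07 m and x of offcut_center in the frame of trolley between 0.1 and 0.42 m and linear speed of offcut below 0.05 m/s and value of joint flap below 0.06 rad and distance of each of rafter_center, hammer, chisel, tin from where it was at the start of the episode below 0.02 m); the robot touches nothing.
It fails at once if the offcut was lifted off the bench (its middle more than 25 mm above where it lies) (height (world z) of offcut_center above 0.045 m).
It fails at once if the offcut was batted along the bench (faster than 0.6 m/s) instead of being slid steadily (linear speed of offcut above 0.6 m/s and x of offcut_center in the frame of trolley below -0.03 m).
It fails at once if the rafter piece, the hammer, the chisel or the tin was knocked away (by more than 30 mm) (distance of any of rafter_center, hammer, chisel, tin from where it was at the start of the episode above 0.03 m).
It also fails if it takes over 58 s, if anything falls off the work surface, if the arm or the gripper's body presses on something with over 40 N, if the wrist force passes 120 N, or if a joint passes its speed limit or range.

### The arm

A 6-joint arm with a two-finger parallel gripper is mounted at the origin on the work surface. World frame = base frame: x ahead of the robot, y to its left, z up, the work surface at z = 0. Lengths are in m, angles in rad, forces in N, time in s.
With the tool pointing down it reaches from about 0.35 to 0.725 m from the base axis. Payload 6 kg.
Tool frame: the origin (TCP) lies at the very end of the fingers, on their centre line; the grasp point (between the pads) lies 19 mm behind it (manip.tcp_to_grasp is the distance from the TCP to the grasp point, in m); x points along the fingers, y is the direction in which the jaws open and shut, and the axes are right-handed (so a half turn about x gives the same grasp; the last joint's range is limited). The gripper opens to 85 mm and grips with 20 to 120 N. Pads are 22 mm wide; open, the fingers measure 114 mm over their backs; the gripper's body (76 mm by 85 mm) begins 54 mm behind the grasp point. The pads swing forward as they close: fully open they stand 13 mm farther back than shut.
Start: joints at [-0.993, 0.04, 0.085, 0, -1.615, -0.334], TCP at [0.145, -0.582, 0.231] pointing down, gripper open.
Joint ranges: [-2.56, 2.56], [-1.29, 2.01], [-1.08, 1.49], [-3.29, 1.98], [-2.81, -0.18], [-2.99, 2.99]. Speed limits (rad/s): [2.57, 2.57, 3.01, 3.14, 3.14, 3.14].

### API

Orientations are given as a 3x3 rotation matrix whose columns are the frame's x, y, z axes.
In Python, from station import manip, optics, ticket gives the robot as it stands. The module is installed in compiled form; this text tells all that it offers.
- The arm moves only by the tool drive_tool, never from a script. Its argument "increments" is a list of rows, each an object of numbers: "rx", "ry", "rz": the turn, a rotation vector about the tool's x, y, z in rad; "x", "y", "z": the shift along the tool's x, y, z in mm; "gripper": the opening in per cent of the stroke, from 0 (shut) to 100 (fully open). A call has 1 to 10 rows; each row is the pose to reach, as a shift and turn from the pose commanded when the call began, along the tool's axes at that moment; what a row does not reach only later rows make up. A row lasts 1/10 s, in which the tool goes at most 50 mm and 8.59 degrees, less where a joint would pass 70% of its speed; a pose out of reach is approached as far as the arm can. A call with a gripper value outside its range is refused whole. The fingers move at their own pace and stop on an object; "force" is the grip in N (left out, the last holds). Time passes only in rows, so rows that repeat a pose let the fingers close. It gives the time, the measured TCP pose, the force and the opening at its end, in the units of the state.
- manip.read_state(): the state, without advancing time (a new reading comes with each control period).
- optics.get_image(name): name is "side" or "top"; returns a dict with "img" (400x640x3 uint8, red, green, blue), "fx", "fy", "cx", "cy" (pixels), "dist" ([k1, k2, p1, p2, k3] as OpenCV has them; the pictures are not rectified), "xyz" and "rotation" of the camera in the world. Camera axes: x right, y down, z forward; pixel columns grow to the right and rows downward; lengths in m; the calibration is good to about 2 mm. A picture is of the moment at which its call begins. There is no depth.
- ticket.sign_off(): hands the job in, once; it reports no verdict.
The state is a dict: "clock": time; "joints": joint angles; "qvel": joint speeds; "tau": joint torques, N m; "tcp_pos": TCP position; "eef_rot": TCP orientation; "wrist_force": force on the tool from outside, world axes, zero at the start; "wrist_torque": the same for the moment, N m; "opening": finger opening in m.
Only numpy, scipy, OpenCV 4.12 (cv2) and the standard library are available. Lean on these libraries where they do the work, as an engineer would, in place of code of your own. Each camera call takes 0.05 s, during which the arm holds its last target. There are 200 camera calls.

## Working session

There is one attempt and no reset: what is moved stays moved. The work goes in short steps, Python scripts to look and compute and a tool call to move; the robot and the scene stay as the last step left them, time stands still between calls to the robot, and variables do not carry over. Pictures are saved under pics/ and viewed, about 8 in all and at most 12, crops included, and the job is handed in when it is done.

Besides the shell and the picture viewer there is one more tool, called as name(argument=value, ...), one argument or row to a line, values as JSON. drive_tool: Moves the arm, as the interface text tells. Its arguments: {"type":"object","properties":{"increments":{"type":"array"},"force":{"type":"number"}},"required":["increments"]}

```bash
mkdir -p pics
cat > h.py <<'E'
import numpy as np, cv2
from station import manip, optics, ticket
def cam(n):
    d=optics.get_image(n)
    K=np.array([[d["fx"],0,d["cx"]],[0,d["fy"],d["cy"]],[0,0,1.]])
    return d,K
def ray(d,K,uv,z):
    p=cv2.undistortPoints(np.array(uv,float).reshape(-1,1,2),K,np.array(d["dist"],float)).reshape(-1,2)
    R=np.array(d["rotation"]);o=np.array(d["xyz"])
    r=np.c_[p,np.ones(len(p))]@R.T
    return o+r*((z-o[2])/r[:,2])[:,None]
def proj(d,K,P):
    R=np.array(d["rotation"]);o=np.array(d["xyz"]);c=(np.atleast_2d(P)-o)@R
    return cv2.projectPoints(c,np.zeros(3),np.zeros(3),K,np.array(d["dist"],float))[0].reshape(-1,2)
def save(d,f): cv2.imwrite(f,cv2.cvtColor(np.array(d["img"]),cv2.COLOR_RGB2BGR))
E
python3 - <<'E'
from h import *
for n in("top","side"):
    d,K=cam(n);save(d,f"pics/{n}0.png");print(n,K.tolist(),d["xyz"],d["rotation"],d["dist"])
print(manip.read_state())
E
```

```text
top [[392.09215305796016, 0.0, 313.04909476714823], [0.0, 392.09215305796016, 199.21906125471352], [0.0, 0.0, 1.0]] [ 0.52005718 -0.07345159  1.07326892] [[ 0.00106995 -0.99643599  0.08434551]
 [-0.99996533 -0.00176258 -0.00813779]
 [ 0.00825746 -0.08433388 -0.99640334]] [-0.06805592  0.          0.          0.          0.        ]
side [[428.15204667719115, 0.0, 320.78525093526423], [0.0, 428.15204667719115, 196.0585371647091], [0.0, 0.0, 1.0]] [0.18077778 0.70104274 1.10097074] [[-0.87980557 -0.35167157  0.31979567]
 [-0.47526525  0.6622433  -0.57927261]
 [-0.00806883 -0.66163503 -0.74978262]] [-0.03740303  0.          0.          0.          0.        ]
{'clock': 0.1, 'joints': array([-9.93310216e-01,  4.07669649e-02,  8.39332616e-02, -3.90302784e-04,
       -1.61551645e+00, -3.33675715e-01]), 'qvel': array([-0.00101033, -0.00082409,  0.00081735,  0.00113736,  0.00142655,
        0.0013347 ]), 'tau': array([-5.74475082e-03, -3.69351590e+01,  3.48278618e+01,  6.95174217e+00,
       -4.61184361e-03,  4.21671572e-06]), 'tcp_pos': array([ 0.1448229 , -0.58195922,  0.23038607]), 'eef_rot': array([[-5.21582701e-04, -2.41418296e-01,  9.70421009e-01],
       [ 1.51471838e-03,  9.70419837e-01,  2.41418818e-01],
       [-9.99998717e-01,  1.59583442e-03, -1.40473471e-04]]), 'wrist_force': array([ 0.26772691, -0.38976078, -0.20558308]), 'wrist_torque': array([-5.43214683e-05,  1.00032593e-02, -5.22091733e-02]), 'opening': 0.08548250448867047}
```

View pics/top0.png

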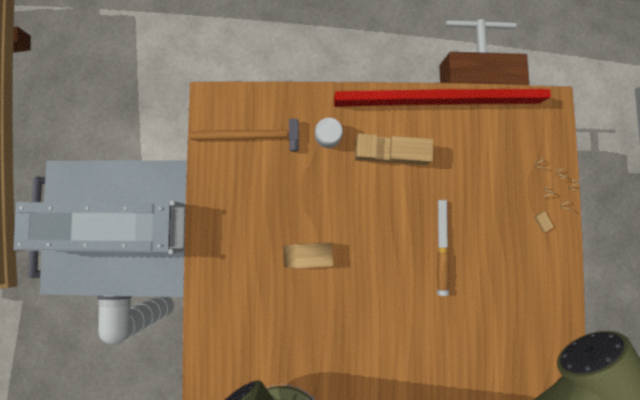

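View pics/side0.png

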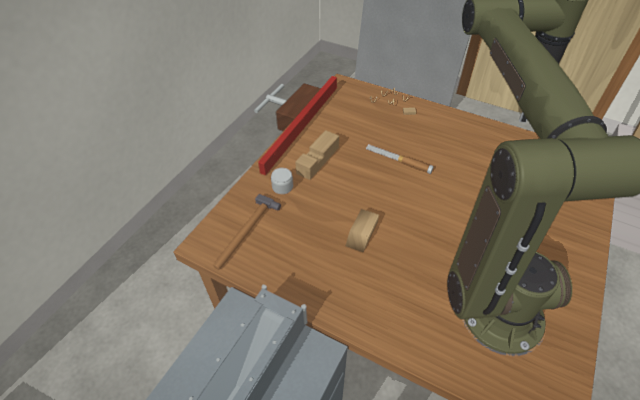

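The top view has world +y to the left. It shows the offcut at about (309,256) with its bevel to the left, and the trolley mouth at about (178,228). The hammer is at (245,134), the tin at (329,132), the rafter at (395,149) and the chisel at (443,248). The side view shows the offcut at (363,229) and the hood at about (285,300).

Run:
```python
import cv2,numpy as np
a=cv2.imread("pics/top0.png");b=cv2.imread("pics/side0.png")
c1=cv2.resize(a[195:290,150:350],None,fx=4,fy=4,interpolation=cv2.INTER_CUBIC)   # 800x380
c2=cv2.resize(b[195:345,220:420],None,fx=4,fy=4,interpolation=cv2.INTER_CUBIC)
cv2.imwrite("pics/c1.png",c1);cv2.imwrite("pics/c2.png",c2)
```

```text
(no output)
```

View pics/c1.png

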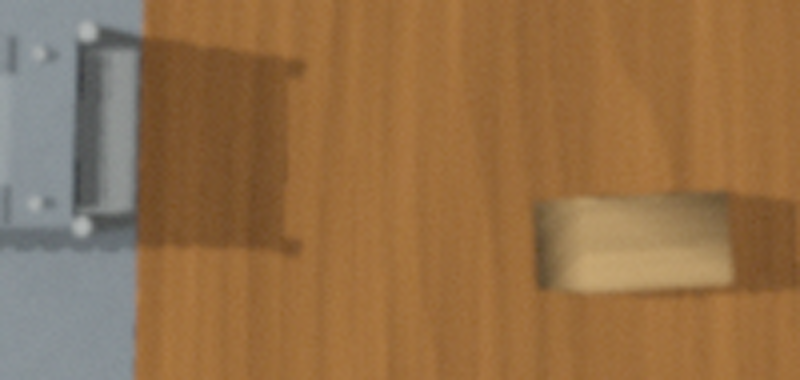

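View pics/c2.png

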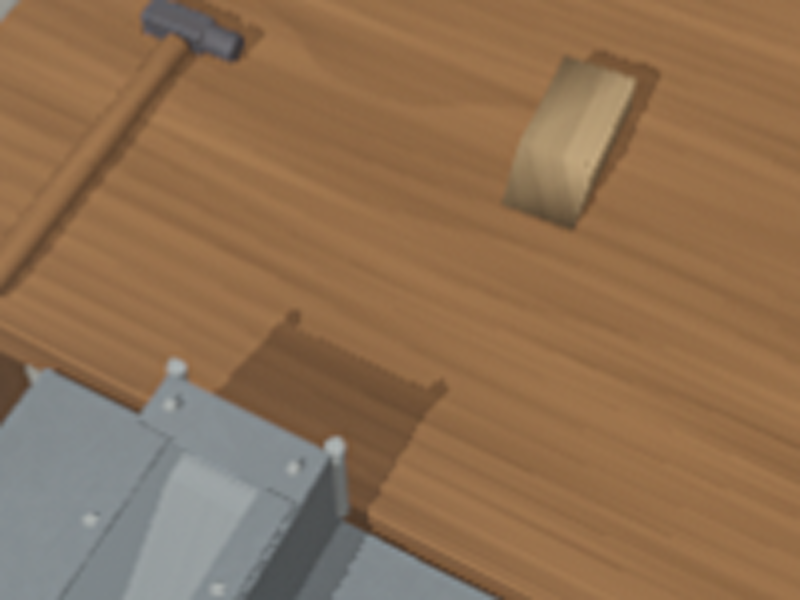

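The top crop shows the tip edge at about (537,203)–(540,291) and the square end's top corners at (728,193) and (733,284). The cheek tops are at (88,32) and (81,226). The side crop shows the tip corners at (505,203) and (575,228), and the cheek tops at (177,368) and (335,446).

Run:
```python
from h import *
d,K=cam("top");s,Ks=cam("side")
T=lambda L:np.array(L,float)/4+[150-.375,195-.375]
S=lambda L:np.array(L,float)/4+[220-.375,195-.375]
r=lambda n,a:print(n,np.round(a*1000).tolist())
r("tip top z0",ray(d,K,T([[537,203],[540,291]]),0))
r("tip side z0",ray(s,Ks,S([[505,203],[575,228]]),0))
r("back top z40",ray(d,K,T([[728,193],[733,284]]),.04))
r("cheeks top z94",ray(d,K,T([[88,32],[81,226]]),.094))
r("cheeks side z94",ray(s,Ks,S([[177,368],[335,446]]),.094))
r("bench edge",ray(d,K,T([[143,20],[134,370]]),0))
# others, rough keep-outs
r("rafter z60",ray(d,K,[[357,134],[433,137],[357,160],[432,163]],.06))
r("tin",ray(d,K,[[329,132]],.06)); r("hammer",ray(d,K,[[294,119],[295,151],[190,134]],.02)); r("chisel",ray(d,K,[[443,200],[443,296]],.015))
im=cv2.cvtColor(np.array(d["img"]),cv2.COLOR_RGB2HSV)[235:275,275:345]
m=((im[...,2]>150)&(im[...,1]<130)).astype(np.uint8)
c=max(cv2.findContours(m,0,1)[0],key=cv2.contourArea)+[275,235]
print(cv2.minAreaRect(c))
```

```text
tip top z0 [[485.0, -3.0, 0.0], [425.0, -5.0, 0.0]]
tip side z0 [[484.0, -6.0, 0.0], [426.0, -10.0, 0.0]]
back top z40 [[493.0, -131.0, 40.0], [433.0, -134.0, 40.0]]
cheeks top z94 [[594.0, 275.0, 94.0], [472.0, 276.0, 94.0]]
cheeks side z94 [[591.0, 276.0, 94.0], [471.0, 275.0, 94.0]]
bench edge [[609.0, 270.0, 0.0], [370.0, 271.0, 0.0]]
rafter z60 [[779.0, -198.0, 60.0], [772.0, -400.0, 60.0], [709.0, -197.0, 60.0], [702.0, -396.0, 60.0]]
tin [[784.0, -124.0, 60.0]]
hammer [[831.0, -29.0, 20.0], [741.0, -33.0, 20.0], [789.0, 257.0, 20.0]]
chisel [[608.0, -438.0, 15.0], [349.0, -432.0, 15.0]]
((311.0, 255.5), (23.0, 42.0), 90.0)
```

The two views agree: the tip is at about (455,-7), the back end at about (462,-136), the mouth centre at x≈532 and the threshold at y≈274. The plan is a two-finger push on the square end with a 40 mm opening. The tool will lean back 30° so the gripper body stays clear of the hood.

```bash
cat >> h.py <<'E'
from scipy.spatial.transform import Rotation as Ro
def goal(deg=30,yaw=0):
    t=np.radians(deg);s,c=np.sin(t),np.cos(t)
    return Ro.from_euler('z',yaw,degrees=True).as_matrix()@np.array([[0,s,-c],[-1,0,0],[0,c,s]]).T
def inc(p,R=None):
    st=manip.read_state();C=np.array(st["eef_rot"]);R=goal() if R is None else R
    print("mm",np.round(C.T@(np.array(p)-st["tcp_pos"]*1000),0),"rot",np.round(Ro.from_matrix(C.T@R).as_rotvec(),3))
E
python3 -c "
from h import *
inc([463,-200,150])"
```

```text
mm [ 81. 294. 401.] rot [-1.295 -0.443  0.346]
```

drive_tool(
  increments=[
    {"x": 8, "y": 29, "z": 40, "rx": -0.13, "ry": -0.044, "rz": 0.035, "gripper": 47},
    {"x": 16, "y": 58, "z": 80, "rx": -0.26, "ry": -0.088, "rz": 0.07, "gripper": 47},
    {"x": 24, "y": 88, "z": 120, "rx": -0.39, "ry": -0.132, "rz": 0.105, "gripper": 47},
    {"x": 32, "y": 117, "z": 160, "rx": -0.52, "ry": -0.177, "rz": 0.139, "gripper": 47},
    {"x": 40, "y": 147, "z": 200, "rx": -0.65, "ry": -0.221, "rz": 0.173, "gripper": 47},
    {"x": 48, "y": 176, "z": 240, "rx": -0.777, "ry": -0.266, "rz": 0.208, "gripper": 47},
    {"x": 56, "y": 205, "z": 280, "rx": -0.907, "ry": -0.31, "rz": 0.242, "gripper": 47},
    {"x": 64, "y": 235, "z": 320, "rx": -1.036, "ry": -0.354, "rz": 0.277, "gripper": 47},
    {"x": 73, "y": 265, "z": 361, "rx": -1.166, "ry": -0.4, "rz": 0.311, "gripper": 47},
    {"x": 81, "y": 294, "z": 401, "rx": -1.295, "ry": -0.443, "rz": 0.346, "gripper": 47},
  ],
)

```text
clock: 1.2
tcp_pos: [0.4615, -0.2014, 0.1508]
eef_rot: [[-0.001, -1.0, -0.005], [0.501, -0.005, 0.866], [-0.866, -0.002, 0.501]]
wrist_force: [0.7, -0.9, 0.2]
opening: 0.0401
```

```bash
python3 -c "
from h import *
st=manip.read_state();print(st['tcp_pos'],st['eef_rot'],st['joints'],st['opening'])
inc([463,-178,12])"
```

```text
[ 0.46146224 -0.20139503  0.1508131 ] [[-6.07427579e-04 -9.99985113e-01 -5.42271208e-03]
 [ 5.00529547e-01 -4.99857895e-03  8.65705023e-01]
 [-8.65719241e-01 -2.18837451e-03  5.00525131e-01]] [-0.38633436  0.04821615  0.0303695  -0.48992696 -1.74536202  0.35260615] 0.04006905865871312
mm [132.  -1. -49.] rot [ 0.005  0.001 -0.001]
```

Lower behind the block, then take one close look.

drive_tool(
  increments=[
    {"x": 30, "z": -11},
    {"x": 60, "z": -22},
    {"x": 90, "z": -33},
    {"x": 115, "y": -1, "z": -43},
    {"x": 128, "y": -1, "z": -48, "rx": 0.005},
    {"x": 132, "y": -1, "z": -49, "rx": 0.005},
    {"x": 132, "y": -1, "z": -49, "rx": 0.005},
  ],
)

```text
invalid input at $.increments[0]: expected keys rx, ry, rz, x, y, z, gripper
```

Run:
```python
from h import *
s,_=cam("side");save(s,"pics/s1.png")
b=cv2.imread("pics/s1.png");cv2.imwrite("pics/s1c.png",cv2.resize(b[120:270,300:500],None,fx=4,fy=4,interpolation=cv2.INTER_CUBIC))
inc([463,-150,12])
```

```text
mm [140.   1. -30.] rot [ 0.014  0.009 -0.005]
```

View pics/s1c.png

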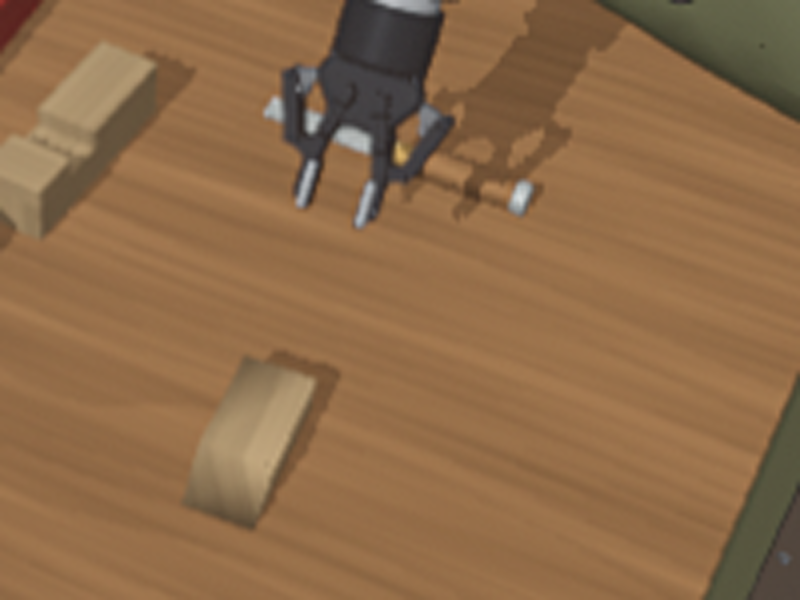

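The call was refused because every key is required. The picture shows the gripper still high above the chisel, with the offcut's square end at about (280,365) in the crop. I'll recompute from the settled pose.

```bash
python3 -c "
from h import *
st=manip.read_state();print(st['clock'],st['tcp_pos'],st['eef_rot'])
inc([463,-178,12])"
```

```text
1.25 [ 0.4645906  -0.19574685  0.14785962] [[-0.00523657 -0.99988766 -0.01404474]
 [ 0.50758299 -0.01475886  0.86147645]
 [-0.86158696 -0.00261769  0.50760325]]
mm [126.   2. -54.] rot [ 0.014  0.009 -0.005]
```

drive_tool(
  increments=[
    {"x": 0, "y": 0, "z": 0, "rx": 0, "ry": 0, "rz": 0, "gripper": 47},
    {"x": 0, "y": 0, "z": 0, "rx": 0, "ry": 0, "rz": 0, "gripper": 47},
    {"x": 0, "y": 0, "z": 0, "rx": 0, "ry": 0, "rz": 0, "gripper": 47},
  ],
)

```text
clock: 1.55
tcp_pos: [0.4602, -0.2039, 0.1514]
eef_rot: [[0.001, -1.0, 0.001], [0.498, 0.001, 0.867], [-0.867, -0.001, 0.498]]
wrist_force: [-0.6, 0.1, -0.5]
opening: 0.0403
```

```bash
python3 -c "
from h import *
inc([463,-178,12])"
```

```text
mm [134.  -3. -47.] rot [-0.001 -0.002  0.001]
```

drive_tool(
  increments=[
    {"x": 20, "y": 0, "z": -7, "rx": 0, "ry": 0, "rz": 0, "gripper": 47},
    {"x": 40, "y": 0, "z": -15, "rx": 0, "ry": 0, "rz": 0, "gripper": 47},
    {"x": 60, "y": 0, "z": -22, "rx": 0, "ry": 0, "rz": 0, "gripper": 47},
    {"x": 80, "y": -1, "z": -29, "rx": 0, "ry": 0, "rz": 0, "gripper": 47},
    {"x": 97, "y": -1, "z": -35, "rx": 0, "ry": 0, "rz": 0, "gripper": 47},
    {"x": 112, "y": -1, "z": -41, "rx": 0, "ry": 0, "rz": 0, "gripper": 47},
    {"x": 122, "y": -1, "z": -45, "rx": 0, "ry": 0, "rz": 0, "gripper": 47},
    {"x": 128, "y": -1, "z": -47, "rx": 0, "ry": 0, "rz": 0, "gripper": 47},
    {"x": 131, "y": -1, "z": -48, "rx": 0, "ry": 0, "rz": 0, "gripper": 47},
    {"x": 131, "y": -1, "z": -48, "rx": 0, "ry": 0, "rz": 0, "gripper": 47},
  ],
)

```text
clock: 2.55
tcp_pos: [0.4617, -0.1793, 0.0136]
eef_rot: [[0.0, -1.0, -0.0], [0.499, -0.0, 0.867], [-0.867, -0.0, 0.499]]
wrist_force: [-0.2, -0.2, 0.1]
opening: 0.0401
```

Run:
```python
from h import *
s,_=cam("side");save(s,"pics/s2.png")
d,_=cam("top");save(d,"pics/t2.png")
b=cv2.imread("pics/s2.png");t=cv2.imread("pics/t2.png")
z=lambda a:cv2.resize(a,None,fx=3,fy=3,interpolation=cv2.INTER_CUBIC)
cv2.imwrite("pics/c3.png",np.hstack([z(b[160:270,310:440]),z(t[210:320,260:390])]))
inc([463,-160,12])
```

```text
mm [12. -1. 16.] rot [ 0.001 -0.002  0.001]
```

View pics/c3.png

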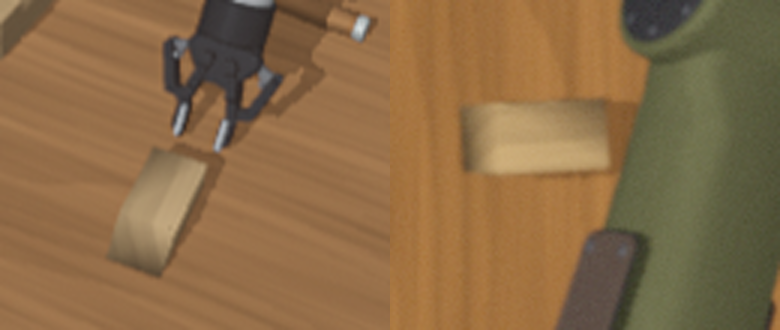

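Side half: the fingertips are at crop (180,133) and (220,150), just behind the block's square end, whose top edge runs (153,150)–(207,163). I'll check that they sit centred on it.

Run:
```python
from h import *
s,K=cam("side")
f=lambda L:np.array(L,float)/3+[310-.33,160-.33]
print(np.round(ray(s,K,f([[180,135],[220,150]]),.018)*1000))
print(np.round(ray(s,K,f([[153,150],[207,163]]),.04)*1000))
print(np.round(ray(s,K,f([[108,258],[160,275]]),.0)*1000))
inc([463,-178,12])
```

```text
[[ 482. -178.   18.]
 [ 434. -179.   18.]]
[[ 492. -127.   40.]
 [ 434. -138.   40.]]
[[484.  -5.   0.]
 [428. -11.   0.]]
mm [ 3. -1.  0.] rot [ 0.001 -0.002  0.001]
```

The fingers centre at x≈458–462 against 463 for the block, which is good enough. I'll start pushing: straight first, then a slight yaw towards the mouth.

drive_tool(
  increments=[
    {"x": 5, "y": -1, "z": 9, "rx": 0, "ry": 0, "rz": 0, "gripper": 47},
    {"x": 10, "y": -2, "z": 17, "rx": 0, "ry": 0, "rz": 0, "gripper": 47},
    {"x": 15, "y": -3, "z": 25, "rx": 0, "ry": 0, "rz": 0, "gripper": 47},
    {"x": 19, "y": -3, "z": 32, "rx": 0, "ry": 0, "rz": 0, "gripper": 47},
    {"x": 23, "y": -3, "z": 39, "rx": 0, "ry": 0, "rz": 0, "gripper": 47},
    {"x": 27, "y": -3, "z": 46, "rx": 0, "ry": 0, "rz": 0, "gripper": 47},
    {"x": 31, "y": -4, "z": 53, "rx": 0.01, "ry": 0, "rz": -0.006, "gripper": 47},
    {"x": 35, "y": -5, "z": 60, "rx": 0.025, "ry": 0, "rz": -0.014, "gripper": 47},
    {"x": 39, "y": -7, "z": 67, "rx": 0.04, "ry": 0, "rz": -0.023, "gripper": 47},
    {"x": 43, "y": -9, "z": 74, "rx": 0.055, "ry": 0, "rz": -0.032, "gripper": 47},
  ],
)

```text
clock: 3.7
tcp_pos: [0.4707, -0.093, 0.0131]
eef_rot: [[0.033, -0.998, 0.056], [0.498, 0.065, 0.865], [-0.866, -0.0, 0.499]]
wrist_force: [0.1, -1.3, -0.4]
opening: 0.0403
```

```bash
cat >> h.py <<'E'
def block():
    # tip lower edge and top ridge from the side view: pale-wood mask near the block
    s,K=cam("side");p=manip.read_state()["tcp_pos"]
    im=cv2.cvtColor(np.array(s["img"]),cv2.COLOR_RGB2HSV)
    u,v=proj(s,K,[p[0],p[1]+.085,.02])[0].astype(int)
    return s,K,im,u,v
E
python3 - <<'E'
from h import *
s,K,im,u,v=block();save(s,"pics/s3.png");b=cv2.imread("pics/s3.png")
print(u,v,im[v,u],im[v,u+60],im[v+40,u])
cv2.imwrite("pics/s3c.png",cv2.resize(b[v-75:v+75,u-100:u+100],None,fx=4,fy=4,interpolation=cv2.INTER_CUBIC))
inc([463,-178,12]);print(manip.read_state()["tcp_pos"])
E
```

```text
350 243 [ 18  88 191] [ 14 132 153] [ 15 130 153]
mm [-42.   2. -75.] rot [-0.056 -0.     0.033]
[ 0.4708849  -0.09190765  0.01321412]
```

View pics/s3c.png

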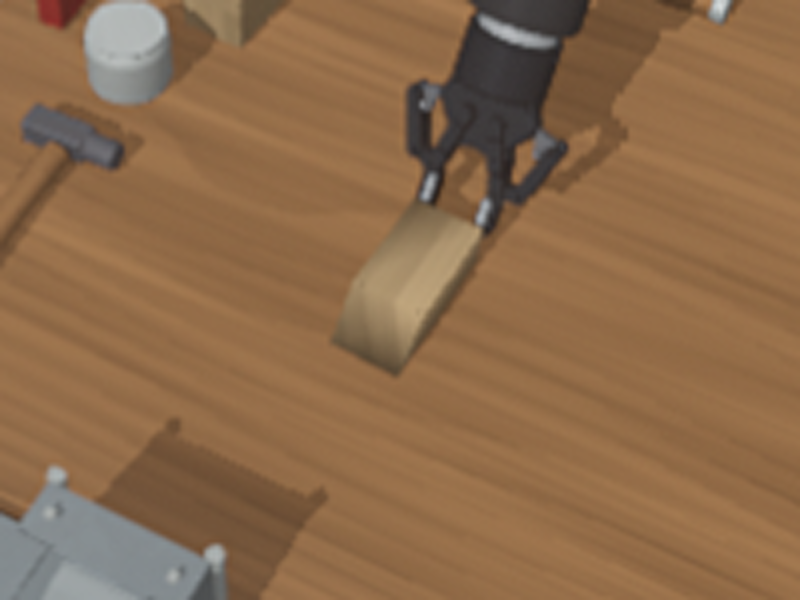

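Contact is good: both fingers are on the square end and the tip corners are at crop (333,340) and (398,374). Wrist force is about 1.3 N.

Run:
```python
from h import *
s,K=cam("side")
f=lambda L:np.array(L,float)/4+[250-.375,168-.375]
print(np.round(ray(s,K,f([[333,340],[398,374]]),0)*1000),np.round(ray(s,K,f([[418,202],[483,228]]),.04)*1000),np.round(ray(s,K,f([[428,200],[486,228]]),.018)*1000))
```

```text
[[507.  37.   0.]
 [450.  41.   0.]] [[496. -86.  40.]
 [440. -87.  40.]] [[ 496. -108.   18.]
 [ 443. -104.   18.]]
```

drive_tool(
  increments=[
    {"x": 6, "y": -2, "z": 10, "rx": 0.013, "ry": 0, "rz": -0.007, "gripper": 47},
    {"x": 12, "y": -4, "z": 21, "rx": 0.026, "ry": 0, "rz": -0.015, "gripper": 47},
    {"x": 18, "y": -6, "z": 31, "rx": 0.039, "ry": 0, "rz": -0.022, "gripper": 47},
    {"x": 24, "y": -8, "z": 41, "rx": 0.052, "ry": 0, "rz": -0.03, "gripper": 47},
    {"x": 30, "y": -10, "z": 51, "rx": 0.065, "ry": 0, "rz": -0.037, "gripper": 47},
    {"x": 35, "y": -12, "z": 61, "rx": 0.065, "ry": 0, "rz": -0.037, "gripper": 47},
    {"x": 41, "y": -15, "z": 72, "rx": 0.065, "ry": 0, "rz": -0.037, "gripper": 47},
    {"x": 47, "y": -17, "z": 82, "rx": 0.065, "ry": 0, "rz": -0.037, "gripper": 47},
    {"x": 53, "y": -19, "z": 92, "rx": 0.065, "ry": 0, "rz": -0.037, "gripper": 47},
    {"x": 59, "y": -21, "z": 102, "rx": 0.065, "ry": 0, "rz": -0.037, "gripper": 47},
  ],
)

```text
clock: 4.8
tcp_pos: [0.4994, 0.0235, 0.013]
eef_rot: [[0.069, -0.99, 0.119], [0.494, 0.138, 0.858], [-0.867, -0.0, 0.499]]
wrist_force: [0.4, -2.3, 0.9]
opening: 0.0401
```

Run:
```python
from h import *
s,K,im,u,v=block();save(s,"pics/s4.png");b=cv2.imread("pics/s4.png")
u0,v0=u-100,min(v-75,250);print(u0,v0)
cv2.imwrite("pics/s4c.png",cv2.resize(b[v0:v0+150,u0:u0+200],None,fx=4,fy=4,interpolation=cv2.INTER_CUBIC))
st=manip.read_state();print(st["tcp_pos"],st["eef_rot"],st["wrist_force"])
```

```text
223 193
[0.49957144 0.02500476 0.01306014] [[ 6.88803150e-02 -9.90555892e-01  1.18551794e-01]
 [ 4.95336556e-01  1.37109057e-01  8.57812802e-01]
 [-8.65966049e-01 -3.63378868e-04  5.00102659e-01]] [ 0.2529231   1.07475382 -0.50658387]
```

View pics/s4c.png

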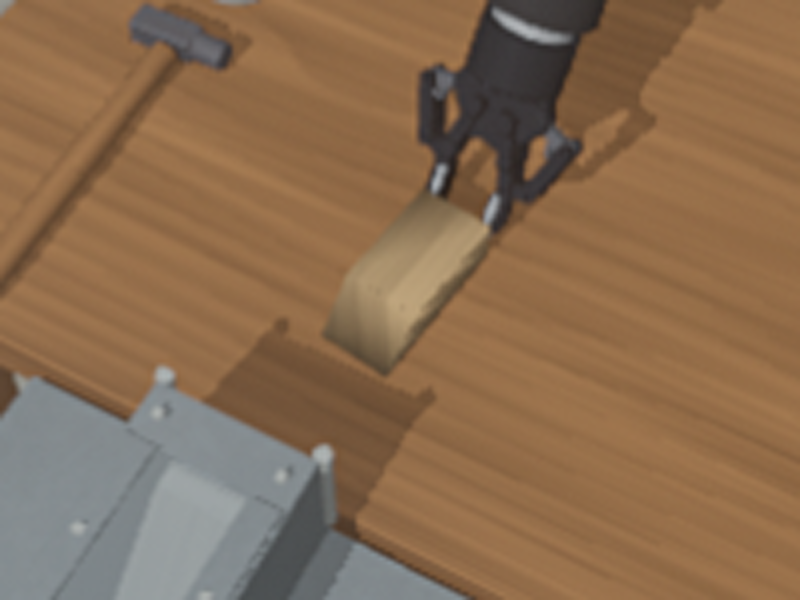

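The block is still square on both fingers, with tip corners at crop (325,335) and (387,375).

Run:
```python
from h import *
s,K=cam("side")
f=lambda L:np.array(L,float)/4+[223-.375,193-.375]
print(np.round(ray(s,K,f([[325,335],[387,375]]),0)*1000),np.round(ray(s,K,f([[428,193],[491,230]]),.04)*1000))
inc([522,125,13],goal(30,-5)); inc([530,180,13],goal(30,-1))
```

```text
[[544. 152.   0.]
 [488. 159.   0.]] [[524.  28.  40.]
 [467.  36.  40.]]
mm [51. -9. 89.] rot [-0.043 -0.     0.025]
mm [ 79.  -9. 137.] rot [-0.103 -0.     0.06 ]
```

drive_tool(
  increments=[
    {"x": 5, "y": -1, "z": 9, "rx": 0, "ry": 0, "rz": 0, "gripper": 47},
    {"x": 10, "y": -3, "z": 18, "rx": 0, "ry": 0, "rz": 0, "gripper": 47},
    {"x": 15, "y": -5, "z": 27, "rx": 0, "ry": 0, "rz": 0, "gripper": 47},
    {"x": 20, "y": -7, "z": 36, "rx": 0, "ry": 0, "rz": 0, "gripper": 47},
    {"x": 26, "y": -9, "z": 45, "rx": 0, "ry": 0, "rz": 0, "gripper": 47},
    {"x": 31, "y": -10, "z": 54, "rx": -0.008, "ry": 0, "rz": 0.005, "gripper": 47},
    {"x": 36, "y": -11, "z": 62, "rx": -0.017, "ry": 0, "rz": 0.01, "gripper": 47},
    {"x": 41, "y": -12, "z": 71, "rx": -0.026, "ry": 0, "rz": 0.015, "gripper": 47},
    {"x": 46, "y": -13, "z": 80, "rx": -0.035, "ry": 0, "rz": 0.02, "gripper": 47},
    {"x": 51, "y": -14, "z": 89, "rx": -0.043, "ry": 0, "rz": 0.025, "gripper": 47},
  ],
)

```text
clock: 5.9
tcp_pos: [0.5271, 0.1232, 0.013]
eef_rot: [[0.043, -0.996, 0.076], [0.497, 0.088, 0.863], [-0.866, 0.0, 0.499]]
wrist_force: [0.9, -0.5, -0.4]
opening: 0.0404
```

Run:
```python
from h import *
z=lambda a:cv2.resize(a,None,fx=4,fy=4,interpolation=cv2.INTER_CUBIC)
s,K=cam("side");save(s,"pics/s5.png");b=cv2.imread("pics/s5.png")
cv2.imwrite("pics/s5c.png",z(b[210:340,230:430]))
inc([533,180,13],goal(30,-1));inc([533,230,13],goal(30,0));print(manip.read_state()["tcp_pos"])
```

```text
mm [28. -1. 48.] rot [-0.06  -0.     0.034]
mm [53.  4. 91.] rot [-0.075 -0.     0.043]
[0.52736314 0.12446304 0.0130826 ]
```

View pics/s5c.png

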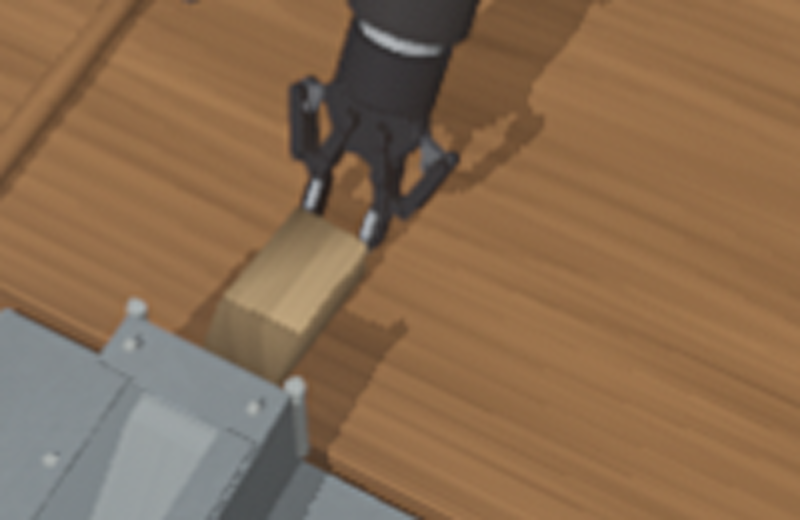

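The tip is entering the hood's shadow, about centred. The ridge is at crop (225,293)–(297,332) and the back edge at (303,210)–(370,245).

Run:
```python
from h import *
s,K=cam("side")
f=lambda L:np.array(L,float)/4+[230-.375,210-.375]
print(np.round(ray(s,K,f([[225,293],[297,332],[303,210],[370,245]]),.04)*1000))
```

```text
[[565. 214.  40.]
 [505. 216.  40.]
 [551. 128.  40.]
 [494. 131.  40.]]
```

drive_tool(
  increments=[
    {"x": 5, "y": 0, "z": 8, "rx": -0.01, "ry": 0, "rz": 0.006, "gripper": 47},
    {"x": 9, "y": -1, "z": 16, "rx": -0.02, "ry": 0, "rz": 0.011, "gripper": 47},
    {"x": 14, "y": -1, "z": 24, "rx": -0.03, "ry": 0, "rz": 0.017, "gripper": 47},
    {"x": 19, "y": -1, "z": 32, "rx": -0.04, "ry": 0, "rz": 0.023, "gripper": 47},
    {"x": 23, "y": -1, "z": 40, "rx": -0.05, "ry": 0, "rz": 0.029, "gripper": 47},
    {"x": 28, "y": -1, "z": 48, "rx": -0.06, "ry": 0, "rz": 0.034, "gripper": 47},
    {"x": 32, "y": 0, "z": 55, "rx": -0.065, "ry": 0, "rz": 0.037, "gripper": 47},
    {"x": 36, "y": 1, "z": 62, "rx": -0.07, "ry": 0, "rz": 0.04, "gripper": 47},
    {"x": 40, "y": 2, "z": 69, "rx": -0.075, "ry": 0, "rz": 0.043, "gripper": 47},
    {"x": 43, "y": 2, "z": 74, "rx": -0.075, "ry": 0, "rz": 0.043, "gripper": 47},
  ],
)

```text
clock: 7.0
tcp_pos: [0.5325, 0.2084, 0.0128]
eef_rot: [[0.001, -1.0, 0.001], [0.499, 0.002, 0.867], [-0.867, 0.0, 0.499]]
wrist_force: [-0.8, -2.4, 0.8]
opening: 0.0404
```

Run:
```python
from h import *
z=lambda a,k:cv2.resize(a,None,fx=k,fy=k,interpolation=cv2.INTER_CUBIC)
s,K=cam("side");save(s,"pics/s6.png");b=cv2.imread("pics/s6.png")
t,_=cam("top");save(t,"pics/t6.png");t=cv2.imread("pics/t6.png")
cv2.imwrite("pics/s6c.png",np.hstack([z(b[220:350,210:340],3),z(t[165:295,100:230],3)]))
inc([533,248,13],goal(30,0));print(manip.read_state()["tcp_pos"])
```

```text
mm [19. -1. 34.] rot [-0.001 -0.     0.001]
[0.53238652 0.20870131 0.01273969]
```

View pics/s6c.png

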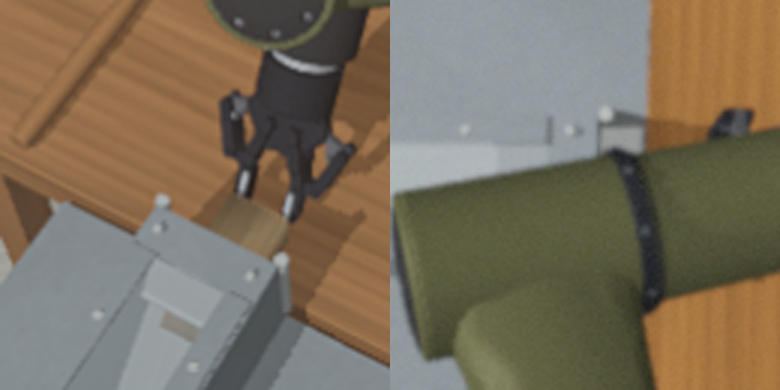

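The block is in the mouth, centred, and its tip shows through the window at crop (180,325). I'll push the last ~45 mm slowly.

drive_tool(
  increments=[
    {"x": 3, "y": 0, "z": 5, "rx": 0, "ry": 0, "rz": 0, "gripper": 47},
    {"x": 6, "y": 0, "z": 10, "rx": 0, "ry": 0, "rz": 0, "gripper": 47},
    {"x": 9, "y": 0, "z": 15, "rx": 0, "ry": 0, "rz": 0, "gripper": 47},
    {"x": 12, "y": 0, "z": 20, "rx": 0, "ry": 0, "rz": 0, "gripper": 47},
    {"x": 14, "y": 0, "z": 25, "rx": 0, "ry": 0, "rz": 0, "gripper": 47},
    {"x": 17, "y": 0, "z": 30, "rx": 0, "ry": 0, "rz": 0, "gripper": 47},
    {"x": 19, "y": 0, "z": 34, "rx": 0, "ry": 0, "rz": 0, "gripper": 47},
    {"x": 22, "y": 0, "z": 38, "rx": 0, "ry": 0, "rz": 0, "gripper": 47},
    {"x": 24, "y": 0, "z": 41, "rx": 0, "ry": 0, "rz": 0, "gripper": 47},
    {"x": 24, "y": 0, "z": 41, "rx": 0, "ry": 0, "rz": 0, "gripper": 47},
  ],
)

```text
clock: 8.1
tcp_pos: [0.5326, 0.2558, 0.0124]
eef_rot: [[0.001, -1.0, 0.001], [0.499, 0.002, 0.866], [-0.866, 0.0, 0.499]]
wrist_force: [0.7, -0.7, -0.5]
opening: 0.0402
```

Run:
```python
from h import *
z=lambda a,k:cv2.resize(a,None,fx=k,fy=k,interpolation=cv2.INTER_CUBIC)
s,K=cam("side");save(s,"pics/s7.png");b=cv2.imread("pics/s7.png")
cv2.imwrite("pics/s7c.png",z(b[220:390,170:340],3))
print(manip.read_state()["tcp_pos"])
```

```text
[0.53258157 0.25554185 0.01236096]
```

View pics/s7c.png

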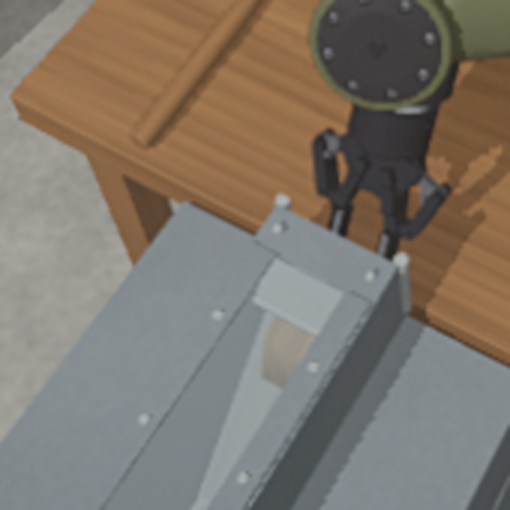

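The block shows through the window at crop (285,352), deeper than before. I'll check for movement by comparing frames.

Run:
```python
from h import *
b=cv2.imread("pics/s7.png")
def blob(im):
    h=cv2.cvtColor(im,cv2.COLOR_BGR2HSV)[300:390,220:300]
    m=(h[...,0]<30)&(h[...,1]>25)
    ys,xs=np.nonzero(m);return len(xs),xs.mean()+220,ys.mean()+300,ys.min()+300,ys.max()+300
print(blob(cv2.imread("pics/s6.png")),blob(b))
for i in range(8):
    s,K=cam("side");save(s,"pics/x.png");print(blob(cv2.imread("pics/x.png")))
print(np.round(proj(s,K,[[.532,.39,-.0],[.532,.39,-.13],[.532,.45,-.13],[.532,.274+.038,0]])))
```

```text
(50, np.float64(293.36), np.float64(301.82), np.int64(300), np.int64(306)) (176, np.float64(268.79545454545456), np.float64(328.84659090909093), np.int64(300), np.int64(343))
(156, np.float64(269.62179487179486), np.float64(328.62179487179486), np.int64(300), np.int64(343))
(182, np.float64(268.1208791208791), np.float64(331.4945054945055), np.int64(300), np.int64(347))
(173, np.float64(266.78034682080926), np.float64(335.34104046242777), np.int64(300), np.int64(353))
(132, np.float64(264.7348484848485), np.float64(340.31060606060606), np.int64(300), np.int64(360))
(90, np.float64(263.25555555555553), np.float64(344.1111111111111), np.int64(300), np.int64(371))
(50, np.float64(269.12), np.float64(335.34000000000003), np.int64(300), np.int64(382))
(45, np.float64(270.5111111111111), np.float64(333.1333333333333), np.int64(300), np.int64(388))
(45, np.float64(270.22222222222223), np.float64(333.55555555555554), np.int64(300), np.int64(388))
[[263. 348.]
 [268. 366.]
 [256. 385.]
 [279. 323.]]
```

It was caught sliding down the chute. Now I'll draw the fingers back and lift away.

drive_tool(
  increments=[
    {"x": -6, "y": 0, "z": -9, "rx": 0, "ry": 0, "rz": 0, "gripper": 47},
    {"x": -14, "y": 0, "z": -20, "rx": 0, "ry": 0, "rz": 0, "gripper": 47},
    {"x": -25, "y": 0, "z": -35, "rx": 0, "ry": 0, "rz": 0, "gripper": 47},
    {"x": -38, "y": 0, "z": -52, "rx": 0, "ry": 0, "rz": 0, "gripper": 47},
    {"x": -54, "y": 0, "z": -68, "rx": 0, "ry": 0, "rz": 0, "gripper": 47},
    {"x": -75, "y": 0, "z": -85, "rx": 0, "ry": 0, "rz": 0, "gripper": 47},
    {"x": -95, "y": 0, "z": -100, "rx": 0, "ry": 0, "rz": 0, "gripper": 47},
    {"x": -115, "y": 0, "z": -110, "rx": 0, "ry": 0, "rz": 0, "gripper": 47},
    {"x": -130, "y": 0, "z": -120, "rx": 0, "ry": 0, "rz": 0, "gripper": 47},
    {"x": -140, "y": 0, "z": -120, "rx": 0, "ry": 0, "rz": 0, "gripper": 47},
  ],
)

```text
clock: 9.55
tcp_pos: [0.5324, 0.079, 0.0745]
eef_rot: [[0.002, -1.0, 0.004], [0.499, 0.004, 0.867], [-0.867, -0.0, 0.499]]
wrist_force: [-0.3, 0.7, 0.4]
opening: 0.0402
```

drive_tool(
  increments=[
    {"x": 0, "y": 0, "z": 0, "rx": 0, "ry": 0, "rz": 0, "gripper": 47},
    {"x": 0, "y": 0, "z": 0, "rx": 0, "ry": 0, "rz": 0, "gripper": 47},
    {"x": 0, "y": 0, "z": 0, "rx": 0, "ry": 0, "rz": 0, "gripper": 47},
    {"x": 0, "y": 0, "z": 0, "rx": 0, "ry": 0, "rz": 0, "gripper": 47},
    {"x": 0, "y": 0, "z": 0, "rx": 0, "ry": 0, "rz": 0, "gripper": 47},
    {"x": 0, "y": 0, "z": 0, "rx": 0, "ry": 0, "rz": 0, "gripper": 47},
    {"x": 0, "y": 0, "z": 0, "rx": 0, "ry": 0, "rz": 0, "gripper": 47},
    {"x": 0, "y": 0, "z": 0, "rx": 0, "ry": 0, "rz": 0, "gripper": 47},
    {"x": 0, "y": 0, "z": 0, "rx": 0, "ry": 0, "rz": 0, "gripper": 47},
    {"x": 0, "y": 0, "z": 0, "rx": 0, "ry": 0, "rz": 0, "gripper": 47},
  ],
)

```text
clock: 10.55
tcp_pos: [0.5324, 0.0814, 0.0739]
eef_rot: [[0.001, -1.0, 0.002], [0.499, 0.002, 0.866], [-0.866, -0.0, 0.499]]
wrist_force: [-0.6, 0.0, -0.1]
opening: 0.04
```

Run:
```python
from h import *
z=lambda a,k:cv2.resize(a,None,fx=k,fy=k,interpolation=cv2.INTER_CUBIC)
s,K=cam("side");save(s,"pics/s8.png");b=cv2.imread("pics/s8.png");a=cv2.imread("pics/side0.png")
t,_=cam("top");save(t,"pics/t8.png")
cv2.imwrite("pics/s8c.png",np.hstack([z(b[200:400,140:340],2),z(a[200:400,140:340],2)]))
t=cv2.imread("pics/t8.png");t0=cv2.imread("pics/top0.png")
D=cv2.absdiff(b,a).max(2)>25;D2=cv2.absdiff(t,t0).max(2)>25
for n,(x0,x1,y0,y1) in dict(rafter=(295,342,128,182),tin=(268,296,165,195),hammer=(212,285,192,270),chisel=(362,438,142,176),window=(220,290,280,390)).items(): print("side",n,D[y0:y1,x0:x1].mean())
for n,(x0,x1,y0,y1) in dict(rafter=(350,440,130,168),tin=(313,345,115,148),hammer=(188,302,115,155),chisel=(435,452,196,300),mouth=(160,190,195,260)).items(): print("top",n,D2[y0:y1,x0:x1].mean())
print(manip.read_state()["tcp_pos"])
```

```text
side rafter 0.8037825059101655
side tin 0.0
side hammer 0.0
side chisel 0.9388544891640866
side window 0.016753246753246753
top rafter 0.0
top tin 0.0
top hammer 0.0
top chisel 0.17420814479638008
top mouth 0.6820512820512821
[0.53237324 0.08136955 0.07389525]
```

View pics/s8c.png

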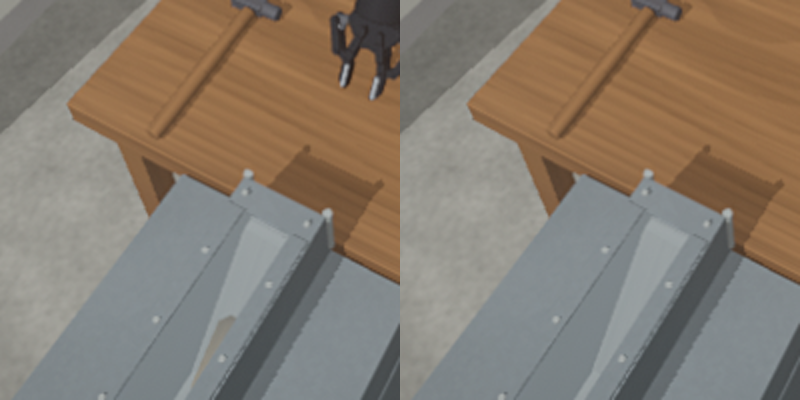

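The flap looks the same as at the start (shut), and the offcut lies down in the bin at crop (215,345). Next, a last check of the chisel, which the arm partly hides, and of whether the block is at rest.

Run:
```python
from h import *
t=cv2.imread("pics/t8.png").astype(int);t0=cv2.imread("pics/top0.png").astype(int)
D=np.abs(t-t0).max(2)>25
print("chisel rows changed",np.nonzero(D[196:300,435:452].any(1))[0][[0,-1]]+196)
a=cv2.imread("pics/s8.png");s,K=cam("side");save(s,"pics/s9.png");b=cv2.imread("pics/s9.png")
print("bin motion",(cv2.absdiff(a,b).max(2)>20)[280:400,210:300].sum())
print("offcut in bin",np.round(ray(s,K,[[247,372]],-.12)*1000-[532,274,0]))
```

```text
chisel rows changed [233 281]
bin motion 0
offcut in bin [[  39.  161. -120.]]
```

```bash
python3 -c "
from h import *
print(ticket.sign_off())"
```

```text
the job is handed in; nothing more can be done
None
```

The offcut is in the trolley's bin, the flap looks shut, and the job is handed in; no verdict is reported. I slid it along the bench with two fingertips on its square end, bevel first. It went through the flap and down the chute by itself at about 8 s, and then I drew the fingers back.

**Last checks:**
- **Offcut:** The part visible through the window lies in the bin, about 160 mm past the threshold on an assumed height. Nothing moved there between the last two pictures.
- **Flap:** It looks the same as in the first picture.
- **Hammer, tin and rafter piece:** The top view shows no change at any of them.
- **Chisel:** Both ends are unchanged in the top view. The middle part, rows 233–281, does differ. I take that to be the arm or its shadow, because the gripper never worked near it.
- **Side view:** The arm stood in front of the rafter and chisel, so that view could not confirm them.

One move call was refused because its rows left out some keys. It moved nothing, and I re-sent it in full.

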